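# Show the packer which bottle goes where

### The job

Show the packer what goes where: point down at the amber bottle with the red cap, keeping the fingertips about two centimetres above the cap for two seconds without touching it, then point in the same way at the pink card in the empty pocket of the grey tray. Then press the green button on the grey control box right down to send the request, let it come up again and draw back. Touch nothing but the green button and its box, move and lift nothing, and point at none of the other bottles or jars.

Things in the scene. Friction and masses are not known exactly. Their poses are not given: they have to be found in the camera images.
- amber_red: the bottle to point at first: amber glass with a RED cap, 60 mm across; its origin is the centre of its underside, z up along it; stands upright, 105 mm tall, loose
- amber_red_cap (a point): centre of the top face of the red cap (28 mm across) of the amber bottle, 105 mm above the bottle's underside
- amber_blue: another bottle, not to be pointed at: amber glass, BLUE cap, 60 mm across; its origin is the centre of its underside, z up along it; stands upright, 105 mm tall, loose
- amber_blue_cap (a point): centre of the top of the amber bottle's blue cap
- green_red: another bottle, not to be pointed at: GREEN glass, red cap, 60 mm across; its origin is the centre of its underside, z up along it; stands upright, 105 mm tall, loose
- green_red_cap (a point): centre of the top of the green bottle's red cap
- tray: low grey plastic tray fixed on the bench, 100 (x) by 270 (y) by 30 (z) mm, walls and floor 5 mm thick, open above; two walls divide it into three pockets in a row along its y axis, each about 90 by 83 mm and 88 mm apart; a jar stands in two of them, the third holds the pink card; origin at the centre of its underside
- card: pink square card, 56 by 56 by 3 mm, lying fixed on the floor of the tray's empty pocket (any of the three), at its middle; origin at the centre of its underside, 5 mm above the bench; its upper face is 8 mm above the bench
- card_top (a point): centre of the upper face of the pink card, 8 mm above the bench; z up
- jar_white: white plastic jar with a white lid standing in a tray pocket, 50 mm across; its origin is the centre of its underside, z up along it; stands upright, 55 mm tall, loose
- jar_white_lid (a point): centre of the top of the white lid
- jar_black: white plastic jar with a black lid standing in a tray pocket, 50 mm across; its origin is the centre of its underside, z up along it; stands upright, 55 mm tall, loose
- jar_black_lid (a point): centre of the top of the black lid
- console: grey control box fixed on the bench, 120 (x) by 190 (y) by 40 (z) mm with a flat dark display on top; carries the green and the red push button side by side, 100 mm apart along its y axis, either one on the left; origin at the centre of its underside
- green (a joint): travel of the green round push button, 0 when up, 0.006 m fully down (straight down, spring return, 5 N when fully down)
- green_top (a point): centre of the top face of the green button (32 mm across), 62 mm above the bench when up, moves with it; it stands 10 mm proud of a black round housing 48 mm across; z up
- red (a joint): travel of the red push button of the same kind, 0 when up, 0.006 m fully down; to be left alone
- red_top (a point): centre of the top face of the red button, 62 mm above the bench when up
- red_base: black housing of the red button, on top of the control box
- funnel: white plastic funnel standing on its 90 mm wide mouth, 110 mm tall, loose; origin at the centre of its underside
- flask: stoppered clear conical flask, 76 mm across the foot, 116 mm tall, loose; origin at the centre of its underside
- tape: roll of yellow tape lying flat, 54 mm across, 18 mm high, loose; origin at the centre of its underside
- marker: red marker pen with a black cap lying on the bench, about 135 mm long along its y axis, 12 mm thick, loose; origin under the middle of its red barrel

How it is judged:
On the way, in this order (a step that is already met when the one before it is completed fails the run):
1. the fingers point down at the cap of the amber red-capped bottle from just above it for 1.5 s (horizontal distance between the grasp point and amber_red_cap below 0.025 m and z of the grasp point in the frame of amber_red_cap between 0.021 and 0.065 m and angle between the grasp point's own z axis and vertical above 2.4 rad), for 1.5 s.
2. then the fingers point down at the pink card from just above it for 1.5 s (horizontal distance between the grasp point and card_top below 0.025 m and z of the grasp point in the frame of card_top between 0.021 and 0.065 m and angle between the grasp point's own z axis and vertical above 2.4 rad), for 1.5 s.
3. then the green button is pressed right down (at least 4.5 of its 6 mm) (value of joint green above 0.0045 m), for 0.05 s.
At the end, for the whole second after the job is handed in: Both pointings (TCP within 25 mm sideways of the point, 21 to 65 mm above it, fingers down within 0.74 rad, 1.5 s) and the press are done; both buttons are up within 1.5 mm; all loose things are within 10 mm of their starts, standing ones upright within 0.15 rad (value of joint each of green, red below 0.0015 m and distance of each of amber_red, amber_blue, green_red, jar_white, jar_black, funnel, flask, tape, marker from where it was at the start of the episode below 0.01 m and angle between each of amber_red, amber_blue, green_red, jar_white, jar_black, funnel, flask's own z axis and vertical below 0.15 rad); the robot touches nothing.
It fails at once if the robot touches a bottle, jar, funnel, flask, tape, marker, the tray, the card or the red button (over 0.5 N) (contact force between any of the fingers, the arm and amber_red above 0.5 N or contact force between any of the fingers, the arm and amber_blue above 0.5 N or contact force between any of the fingers, the arm and green_red above 0.5 N or contact force between any of the fingers, the arm and jar_white above 0.5 N or contact force between any of the fingers, the arm and jar_black above 0.5 N or contact force between any of the fingers, the arm and funnel above 0.5 N or contact force between any of the fingers, the arm and flask above 0.5 N or contact force between any of the fingers, the arm and tape above 0.5 N or contact force between any of the fingers, the arm and marker above 0.5 N or contact force between any of the fingers, the arm and tray above 0.5 N or contact force between any of the fingers, the arm and card above 0.5 N or contact force between any of the fingers, the arm and red_base above 0.5 N).
It fails at once if the red button is pressed (value of joint red above 0.002 m).
It fails at once if something is moved over 15 mm or lifted (distance of any of amber_red, amber_blue, green_red, jar_white, jar_black, funnel, flask, tape, marker from where it was at the start of the episode above 0.015 m).
It fails at once if the fingers point at another bottle or a jar (TCP within 18 mm sideways of its top and less than 50 mm above it) ((horizontal distance between the grasp point and amber_blue_cap below 0.018 m and z of the grasp point in the frame of amber_blue_cap between -0.02 and 0.05 m and angle between the grasp point's own z axis and vertical above 2.4 rad) or (horizontal distance between the grasp point and green_red_cap below 0.018 m and z of the grasp point in the frame of green_red_cap between -0.02 and 0.05 m and angle between the grasp point's own z axis and vertical above 2.4 rad) or (horizontal distance between the grasp point and jar_white_lid below 0.018 m and z of the grasp point in the frame of jar_white_lid between -0.02 and 0.05 m and angle between the grasp point's own z axis and vertical above 2.4 rad) or (horizontal distance between the grasp point and jar_black_lid below 0.018 m and z of the grasp point in the frame of jar_black_lid between -0.02 and 0.05 m and angle between the grasp point's own z axis and vertical above 2.4 rad)).
It also fails if it takes over 54 s, if anything falls off the work surface, if the arm or the gripper's body presses on something with over 40 N, if the wrist force passes 120 N, or if a joint passes its speed limit or range.

### The arm

A 6-joint arm with a two-finger parallel gripper is mounted at the origin on the work surface. World frame = base frame: x ahead of the robot, y to its left, z up, the work surface at z = 0. Lengths are in m, angles in rad, forces in N, time in s.
With the tool pointing down it reaches from about 0.275 to 0.825 m from the base axis. Payload 4.9 kg.
Tool frame: the origin (TCP) lies between the finger pads, 19 mm behind the fingertips; this is the grasp point; z points along the fingers, y is the line along which they close (so a half turn about z gives the same grasp; the last joint's range is limited). The gripper opens to 85 mm and grips with 20 to 120 N. Pads are 22 mm wide; open, the fingers measure 114 mm over their backs; the gripper's body (76 mm by 85 mm) begins 54 mm behind the grasp point. The pads swing forward as they close: fully open they stand 13 mm farther back than shut.
Start: joints at [-1.363, 0.326, -0.193, 1.052, 0, 1.437], TCP at [0.184, -0.518, 0.25] pointing down, gripper open.
Joint ranges: [-2.65, 2.65], [-0.97, 1.79], [-1.3, 1.35], [-1.93, 2.1], [-1.47, 1.37], [-3.14, 3.14]. Speed limits (rad/s): [2.57, 2.57, 3.14, 3.14, 3.14, 3.14].

### API

Orientations are given as a unit quaternion [w, x, y, z].
In Python, from cell import bot gives the robot as it stands. Calls block until the motion is done:
- bot.move_pose(position, orientation): joint-space move of the TCP to a pose.
- bot.move_linear(position, speed=0.15, rotation=None, until_force=None): straight line of the TCP; rotation=None keeps the orientation; speed is the mean speed in m/s. With until_force (N) it stops when the force on the tool has changed by that much, and returns True; else False.
- bot.goto_joints(angles): joint-space move.
- bot.set_gripper(opening, grasp_force=None): opening from 0.0 (shut) to 1.0 (fully open); grasp_force is the grip in N (None keeps the last); returns when the fingers have stopped.
- bot.wait(seconds).
- bot.solve_ik(position, orientation): joint angles nearest the present ones, or None.
- bot.camera(name): name is "side" or "top"; returns the picture (384x512x3 uint8, red, green, blue); there is no depth.
- bot.calibration(name): a dict with "mtx" (3x3 intrinsics, pixels), "extrinsics" (4x4, takes a point from world to camera coordinates). Camera axes: x right, y down, z forward; pixel columns grow to the right and rows downward; lengths in m; the calibration is good to about 2 mm. A picture is of the moment at which its call begins. calibration takes no time and is no camera call.
A pose or a line that the arm cannot do raises bot.PlanningError and nothing moves.
- bot.close_job(): hands the job in; it is judged then, once.
Trained networks look in the newest picture that a camera, given by its name, has taken for a name from the list of things; names that differ only in an ending like _2 or _b are one class to them, and where a whole thing is asked for, a point or a joint stands for the part that bears it (a point fixed in the world has none). Each returns a list of dicts, best first, with "confidence" (0 to 1); they miss things now and then, are a little off and sometimes report something else, mostly with a low value. They report only what shows in the picture. A call takes as long as a camera call.
- bot.search_frame(camera, thing): "bbox" ([left, top, width, height] in pixels, round what is visible of it).
Readings, each from a call of its own:
- bot.read_clock(): time.
- bot.read_joint_positions(): joint angles.
- bot.read_joint_vel(): joint speeds.
- bot.read_joint_efforts(): joint torques, N m.
- bot.read_position(): TCP position.
- bot.read_tool_rot(): TCP orientation.
- bot.read_ft_force(): force on the tool from outside, world axes, zero at the start.
- bot.read_moment(): the same for the moment, N m.
- bot.read_gripper_width(): opening from 0.0 (shut) to 1.0 (fully open).
- bot.read_finger_force(): force on a finger pad.
Only numpy, scipy, OpenCV 4.12 (cv2) and the standard library are available. Lean on these libraries where they do the work, as an engineer would, in place of code of your own. Each camera call takes 0.05 s, during which the arm holds its last target. There are 200 camera calls.

## Working session

There is one attempt and no reset: what is moved stays moved. The work goes in short steps, each a Python script; the robot and the scene stay as the last script left them, time stands still between calls to the robot, and variables do not carry over. Pictures are saved under pics/ and viewed, at most 10 in all, crops included, and the job is handed in when it is done.

```bash
mkdir -p pics
python3 - <<'E'
from cell import bot
import cv2,numpy as np
for c in("top","side"):
    im=bot.camera(c); cv2.imwrite(f"pics/{c}0.png",cv2.resize(im[:,:,::-1],(800,600)))
    k=bot.calibration(c); print(c,np.round(k["mtx"],1).tolist(),np.round(k["extrinsics"],3).tolist())
    for t in["amber_red","amber_red_cap","amber_blue","green_red","card","tray","jar_white","jar_black","green_top","red_top","console","funnel","flask","tape","marker"]:
        print(t,[(np.round(d["bbox"],0).tolist(),round(d["confidence"],2)) for d in bot.search_frame(c,t)[:2]])
print(bot.read_clock(),bot.read_tool_rot())
E
```

```text
top [[437.0, 0.0, 257.7], [0.0, 437.0, 194.7], [0.0, 0.0, 1.0]] [[0.006, -1.0, 0.024, -0.026], [-0.985, -0.01, -0.175, 0.561], [0.175, -0.023, -0.984, 1.067], [0.0, 0.0, 0.0, 1.0]]
amber_red [([240.0, 148.0, 20.0, 27.0], 0.77)]
amber_red_cap [([352.0, 131.0, 25.0, 31.0], 0.59), ([197.0, 218.0, 22.0, 17.0], 0.44)]
amber_blue [([292.0, 134.0, 22.0, 27.0], 0.6)]
green_red [([182.0, 142.0, 24.0, 30.0], 0.75), ([243.0, 237.0, 20.0, 16.0], 0.48)]
card [([132.0, 208.0, 25.0, 29.0], 0.69), ([332.0, 252.0, 13.0, 15.0], 0.62)]
tray [([123.0, 203.0, 110.0, 47.0], 0.85), ([231.0, 193.0, 49.0, 13.0], 0.67)]
jar_white [([167.0, 214.0, 18.0, 19.0], 0.88), ([133.0, 208.0, 23.0, 27.0], 0.51)]
jar_black [([199.0, 216.0, 20.0, 22.0], 0.66)]
green_top [([370.0, 238.0, 12.0, 15.0], 0.55), ([240.0, 150.0, 21.0, 28.0], 0.41)]
red_top [([335.0, 256.0, 8.0, 11.0], 0.5)]
console [([309.0, 211.0, 84.0, 61.0], 0.92)]
funnel [([114.0, 130.0, 37.0, 37.0], 0.89)]
flask [([354.0, 132.0, 28.0, 29.0], 0.72), ([241.0, 149.0, 21.0, 27.0], 0.63)]
tape [([245.0, 239.0, 17.0, 17.0], 0.43)]
marker [([232.0, 193.0, 49.0, 15
[... 490 characters left out ...]
], 0.84)]
tray [([231.0, 238.0, 76.0, 83.0], 0.82)]
jar_white [([262.0, 256.0, 23.0, 27.0], 0.69), ([303.0, 228.0, 19.0, 18.0], 0.31)]
jar_black [([277.0, 238.0, 18.0, 22.0], 0.91), ([316.0, 171.0, 34.0, 39.0], 0.74)]
green_top [([334.0, 171.0, 9.0, 5.0], 0.59)]
red_top [([259.0, 142.0, 12.0, 35.0], 0.64)]
console [([317.0, 170.0, 34.0, 39.0], 0.84)]
funnel [([167.0, 262.0, 32.0, 43.0], 0.7)]
flask [([258.0, 144.0, 14.0, 32.0], 0.9), ([239.0, 172.0, 19.0, 34.0], 0.21)]
tape [([304.0, 232.0, 15.0, 14.0], 0.76), ([259.0, 143.0, 12.0, 35.0], 0.36)]
marker [([262.0, 216.0, 26.0, 23.0], 0.6), ([279.0, 236.0, 17.0, 25.0], 0.48)]
1.6 [-1.05789885e-05  9.85433080e-01  1.70063648e-01  2.26834591e-05]
```

View pics/top0.png

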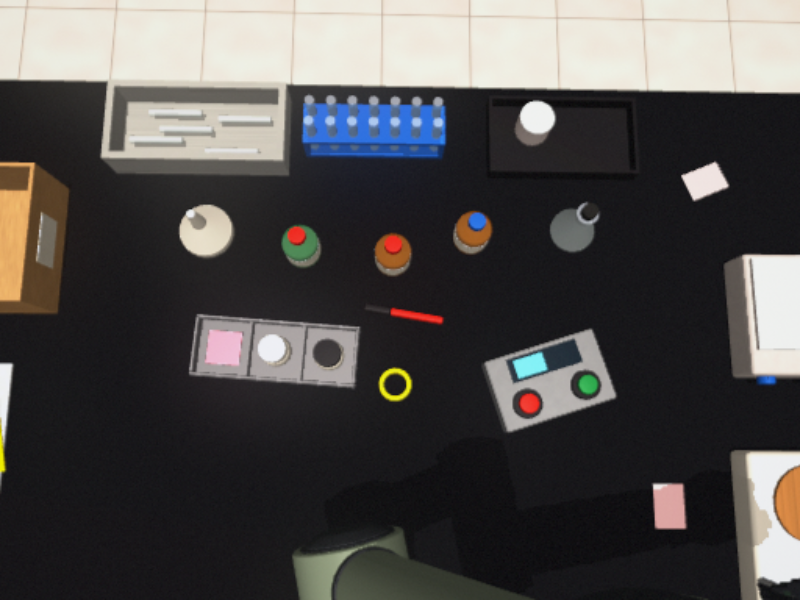

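View pics/side0.png

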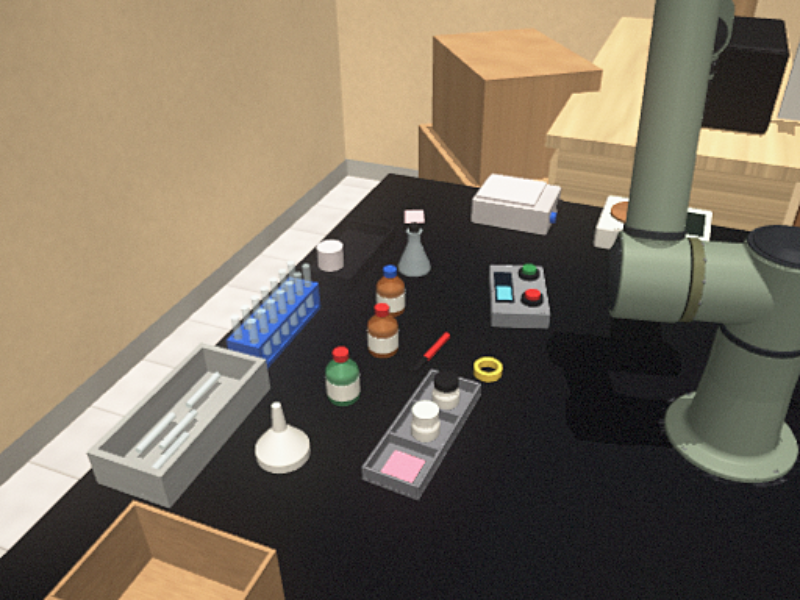

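The top picture shows the red cap of the amber bottle at (393,244), the pink card at (224,348) in the left pocket, and the green button at (587,384), on the right of the red one. The pink squares at (670,505) and (705,180) are decoys. The side picture agrees: red cap at (382,310), card at (403,466), green button at (529,271).

Run:
```python
from cell import bot
import cv2,numpy as np,json
def proj(c,p):
    k=bot.calibration(c); q=k["extrinsics"][:3]@np.append(p,1); u=k["mtx"]@q; return u[:2]/u[2]
def back(c,uv,z):
    k=bot.calibration(c);E=np.array(k["extrinsics"]);R,t=E[:3,:3],E[:3,3]
    o=-R.T@t; d=R.T@np.linalg.inv(k["mtx"])@[*uv,1]; return o+d*(z-o[2])/d[2]
hue={"cap":(0,8,.1),"cap_green":(0,8,.1),"cap_blue":(105,125,.1),"card":(150,179,.008),"green":(45,80,.062),"red":(0,8,.062)}
seeds={"top":dict(cap=(393,244),cap_green=(297,236),cap_blue=(477,221),card=(224,348),green=(587,384),red=(529,403)),
"side":dict(cap=(382,310),cap_green=(341,355),cap_blue=(390,272),card=(403,466),green=(529,271),red=(533,297))}
out={}
for c in seeds:
    hsv=cv2.cvtColor(bot.camera(c),cv2.COLOR_RGB2HSV)
    for n,s in seeds[c].items():
        u,v=np.array(s)*.64; lo,hi,z=hue[n]; r=16 if n=="card" else 10
        m=((hsv[...,0]>=lo)&(hsv[...,0]<=hi)&(hsv[...,1]>(60 if n=="card" else 190 if n[:3]=="cap" else 120))&(hsv[...,2]>90)).astype(np.uint8)
        k,l,st,ce=cv2.connectedComponentsWithStats(m)
        i=1+np.argmin(np.hypot(*(ce[1:]-[u,v]).T)+(st[1:,4]<12)*99)
        p=back(c,ce[i],z); out.setdefault(n,[]).append(p.tolist())
        print(c,n,ce[i].round(1),st[i].tolist(),p.round(4),"r",np.hypot(*p[:2]).round(3))
d=lambda a,b:np.linalg.norm(np.subtract(np.mean(out[a],0),np.mean(out[b],0)))
print("green-red",d("green","red"))
json.dump(out,open("pts.json","w"))
```

```text
top cap [251.2 156.2] [246, 151, 12, 12, 112] [ 0.649  -0.0038  0.1   ] r 0.649
top cap_green [189.4 150.5] [184, 145, 12, 12, 102] [0.6618 0.1491 0.1   ] r 0.678
top cap_blue [305.1 141.6] [301, 137, 10, 11, 84] [ 0.6884 -0.1382  0.1   ] r 0.702
top card [153. 226.] [153, 224, 1, 5, 5] [0.4832 0.2496 0.008 ] r 0.544
top green [376.  245.5] [370, 240, 13, 12, 126] [ 0.4335 -0.3171  0.062 ] r 0.537
top red [338.3 257.9] [332, 252, 14, 13, 141] [ 0.4024 -0.2218  0.062 ] r 0.459
side cap [243.8 197.6] [240, 194, 8, 9, 37] [ 0.6489 -0.0018  0.1   ] r 0.649
side cap_green [216.1 228.5] [214, 225, 5, 7, 13] [0.6609 0.161  0.1   ] r 0.68
side cap_blue [251. 176.] [251, 176, 1, 1, 1] [ 0.6759 -0.1221  0.1   ] r 0.687
side card [257.9 298.2] [244, 288, 28, 21, 342] [0.4922 0.276  0.008 ] r 0.564
side green [338.2 171.8] [334, 169, 9, 7, 48] [ 0.4325 -0.31    0.062 ] r 0.532
side red [340.3 188.1] [336, 185, 10, 8, 61] [ 0.4018 -0.2139  0.062 ] r 0.455
green-red 0.10051914039306337
```

Run:
```python
from cell import bot
import cv2,numpy as np
k=bot.calibration("top");E=np.array(k["extrinsics"]);R,t=E[:3,:3],E[:3,3]
o=-R.T@t; d=R.T@np.linalg.inv(k["mtx"])@[143.4,222.7,1]; p=o+d*(.008-o[2])/d[2]
card=(p[:2]+[.4922,.276])/2; print("card top view",p.round(4))
assert np.linalg.norm(p[:2]-[.4922,.276])<.012
cap=np.array([.649,-.003]); q=[0,.9854331,.1700636,0]
bot.set_gripper(0.0)
for n,xy,z in(("cap",cap,.144),("card",card,.047)):
    bot.move_pose([*xy,.26],q); bot.move_linear([*xy,z],speed=.08)
    bot.wait(2.0); print(n,bot.read_position(),bot.read_ft_force(),bot.read_clock())
    if n=="cap":
        for c in("side",): cv2.imwrite(f"pics/{c}_cap.png",bot.camera(c)[:,:,::-1])
    else: cv2.imwrite("pics/side_card.png",bot.camera("side")[:,:,::-1])
    bot.move_linear([*xy,.26],speed=.15)
g=[.433,-.315]
bot.move_pose([*g,.2],q); bot.move_linear([*g,.11],speed=.1)
cv2.imwrite("pics/side_green.png",bot.camera("side")[:,:,::-1])
cv2.imwrite("pics/top_green.png",bot.camera("top")[:,:,::-1])
s=[cv2.imread(f"pics/side_{n}.png")[100:340,150:410] for n in("cap","card","green")]+[cv2.imread("pics/top_green.png")[130:370,250:510]]
cv2.imwrite("pics/mont.png",cv2.resize(np.vstack([np.hstack(s[:2]),np.hstack(s[2:])]),(650,600)))
print(bot.read_position(),bot.read_clock(),bot.read_gripper_width())
```

```text
card top view [0.4916 0.2748 0.008 ]
cap [ 0.64899439 -0.0029782   0.14400792] [-0.65735662 -0.00350574 -0.91845927] 8.5333
card [0.49192513 0.27543314 0.04700522] [0.08294804 0.45750555 0.43240818] 19.0667
[ 0.43346166 -0.31544475  0.11076493] 26.075 -0.002702624822239192
```

View pics/mont.png

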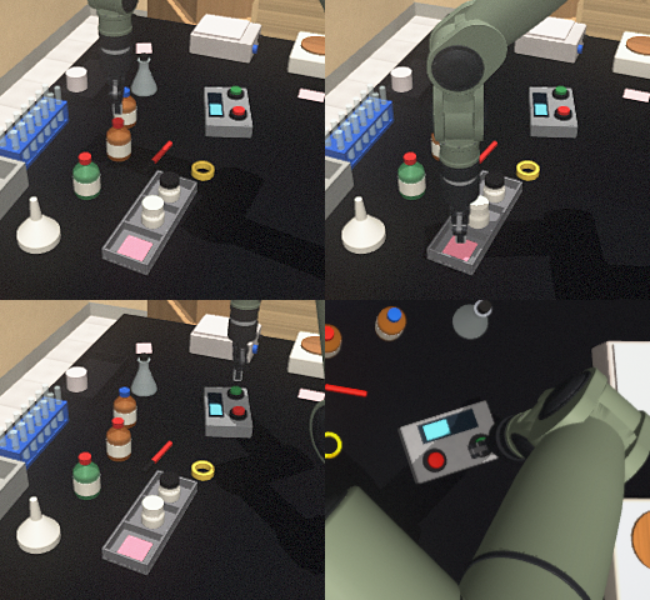

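The montage shows the shut fingertips just above the red cap at (118,115), above the card at (460,240), and above the green button at (237,380) in side view and (480,447) in top view. Nothing has moved, so I'll press now.

Run:
```python
from cell import bot
import cv2,numpy as np
g=[.433,-.315]
bot.move_linear([*g,.088],speed=.05)
print(bot.read_position(),bot.read_ft_force())
hit=bot.move_linear([*g,.068],speed=.015,until_force=12)
print(hit,bot.read_position(),bot.read_ft_force()); bot.wait(.2)
print(bot.read_position(),bot.read_ft_force())
bot.move_linear([*g,.2],speed=.08); bot.wait(.5)
print(bot.read_clock(),bot.read_ft_force())
cv2.imwrite("pics/end.png",bot.camera("side")[:,:,::-1])
```

```text
[ 0.43283566 -0.31485825  0.08767147] [-0.24718728  0.15078315  0.46320378]
True [ 0.43307111 -0.31505144  0.07472824] [-1.68087811  0.06015364  6.08229529]
[ 0.43308175 -0.3150599   0.07471052] [-1.63799291  1.6613359   7.24554257]
30.0 [ 0.81597818  0.22478649 -0.63880842]
```

View pics/end.png

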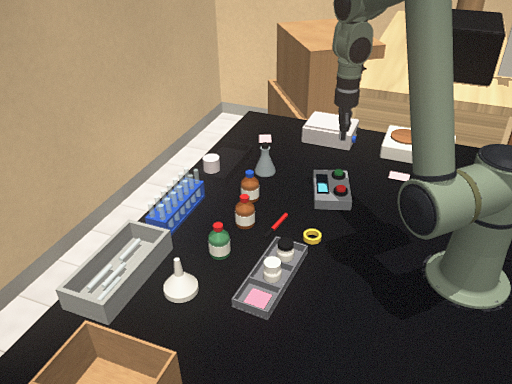

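The fingertips went down to about 55.7 mm at up to 7 N or more, so the button was fully down. In the picture the green button is up again at (339,173), the gripper is clear of it, and nothing has moved.

```bash
python3 -c "
from cell import bot
print(bot.close_job())"
```

```text
the job is handed in; nothing more can be done
None
```

I pointed at the red-capped amber bottle and then the pink card for 2 s each, pressed the green button right down and let it come up, drew back and handed the job in at about 30 s; the final picture shows nothing moved, but no verdict came back.

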